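# Set and lock the test-force selector of a hardness tester

### The arm

A 7-joint arm with a two-finger parallel gripper is mounted at the origin on the work surface. World frame = base frame: x ahead of the robot, y to its left, z up, the work surface at z = 0. Lengths are in m, angles in rad, forces in N, time in s.
With the tool pointing down it reaches from about 0.35 to 0.9 m from the base axis. Payload 8.1 kg.
Tool frame: the origin (TCP) lies at the very end of the fingers, on their centre line; the grasp point (between the pads) lies 19 mm behind it; z points along the fingers, y is the line along which they close (so a half turn about z gives the same grasp; the last joint's range is limited). The gripper opens to 92 mm and grips with 3 to 60 N. Pads are 19 mm wide; open, the fingers measure 130 mm over their backs; the gripper's body (75 mm by 190 mm) begins 47 mm behind the grasp point.
Start: joints at [-1.275, 0.434, 0.025, 1.573, -0.012, 1.134, -0.075], TCP at [0.243, 0.576, 0.227] pointing down, gripper open.
Joint ranges: [-2.62, 2.62], [-0.44, 2.09], [-1.27, 1.32], [0.08, 2.57], [-1.32, 4.46], [0.12, 2], [-2.74, 2.74]. Speed limits (rad/s): [2.22, 2.22, 3.01, 3.01, 3.14, 3.14, 3.14].

### API

Orientations are given as a unit quaternion [w, x, y, z].
In Python, from bench import monitor, viewer, arm gives the robot as it stands.
- The arm moves only by the tool step_arm, never from a script. Its argument "commands" is a list of rows, each a list of 7 numbers: the shift along the tool's x, y, z scaled (see below), then the turn, a rotation vector about the tool's x, y, z scaled (see below), then the closure, from -1 (fully open) to 1 (shut). In form: [[dx, dy, dz, ax, ay, az, jaw], ...]. A call has 1 to 8 rows; each row shifts and turns the commanded pose from where the row before left it, along the tool's axes as they then stand; what a row does not reach is not made up. The controller multiplies each number of a shift by 0.02 m and each number of a turn by 6 degrees. A row lasts 1/12 s, in which the tool goes at most 41.7 mm and 7.16 degrees, less where a joint would pass 70% of its speed; a pose out of reach is approached as far as the arm can. A call with a number of a shift or a turn outside -1 to 1 is refused whole. A call with a gripper value outside its range is refused whole. The fingers move at their own pace and stop on an object; "newtons" is the grip in N (left out, the last holds). Time passes only in rows, so rows that do not move let the fingers close. It gives the time, the measured TCP pose, the force, the opening and the grip force at its end, in the units of the state.
- monitor.get_obs(): the state, without advancing time (a new reading comes with each control period).
- viewer.snapshot(name): name is "side" or "top"; returns a dict with "image" (420x560x3 uint8, red, green, blue), "fx", "fy", "cx", "cy" (pixels), "cam_to_world" (4x4, takes a point from camera to world coordinates). Camera axes: x right, y up, looking along -z (the intrinsics and any distortion apply to the point x, -y, -z); pixel columns grow to the right and rows downward; lengths in m; the calibration is good to about 2 mm. A picture is of the moment at which its call begins. There is no depth.
- arm.hand_in(): hands the job in; it is judged then, once.
The state is a dict: "time_s": time; "joints": joint angles; "joint_vel": joint speeds; "joint_efforts": joint torques, N m; "position": TCP position; "orientation": TCP orientation; "wrist_force": force on the tool from outside, world axes, zero at the start; "torque": the same for the moment, N m; "width": finger opening in m; "grasp_force": force on a finger pad.
Only numpy, scipy, OpenCV 4.12 (cv2) and the standard library are available. Lean on these libraries where they do the work, as an engineer would, in place of code of your own. Each camera call takes 0.05 s, during which the arm holds its last target. There are 200 camera calls.

### The job

Turn the black test-force selector knob clockwise until the eye of its pointer rests in the detent over the green bush. Then lock it there: take the red-headed lock pin from its steel rest and push it fully home through the eye into the green bush, so that its collar sits on the eye, and let go. Leave the other things on the bench where they are.

Things in the scene. Friction and masses are not known exactly. Their poses are not given: they have to be found in the camera images.
- unit: cream force-selector unit bolted to the bench, a box 235 x 210 mm with its flat top 50 mm above the bench; the selector knob stands in the black dial on it. Origin: on the knob axis at bench height; x, y, z as the box's sides, box from -132 to +103 mm in x and -105 to +105 mm in y. A keypad and a loose steel test block lie on its -x part.
- selector (a joint): turn of the selector about its vertical axis, rad, growing clockwise seen from above. At 0 its pointer points to the unit's +y; it clicks into a detent every 30 degrees (0.524 rad) from 0 to 3.14, and stops just beyond both ends. A detent takes about 0.1 to 0.15 N m to leave.
- selector_grip (a point): point on the knob's axis where its grip bar is to be pinched, 104 mm above the bench (54 mm above the unit's top). The black grip bar is 46 mm long, 14 mm wide, top at 120 mm, bottom at 81 mm above the bench; its long way is this frame's x, which points along the pointer; z up.
- eye (a point): centre, at the top face, of the round eye (hole 10 mm, ring 22 mm across, 8 mm thick) at the end of the selector's flat aluminium pointer, 70 mm from the knob's axis, top face 81 mm above the bench. The pointer (14 mm wide, 8 mm thick) turns with the knob 3 mm above the bushes.
- bush_green: the green locking bush fixed on the unit, 70 mm from the knob's axis: upright tube 20 mm high, 18 mm across, hole 10 mm; it stands at one of the four detents at joint values 1.571, 2.094, 2.618 and 3.142, the other three having steel-grey bushes. Origin: centre of its foot, on the unit's top, 50 mm above the bench; z up.
- pin: loose lock pin, standing upright in its rest: steel shaft 8 mm across and 30 mm long with a tapered nose, steel collar 22 mm across from 30 to 35 mm, red round head 16 mm across from 35 to 77 mm. Origin: tip of the nose, z along the pin to the head. 50 to 100 g. Home, its collar lies on the eye and its tip is 1 mm above the unit's top.
- pin_grip (a point): point on the pin's axis in the red head, 62 mm above its tip, where it is well gripped
- rest: dark steel block 70 x 70 mm and 42 mm high, fixed to the bench, in whose 11 mm hole the pin stands; origin: centre of its underside
- block_a: bystander: round steel test block 52 mm across, 12 mm high, lying on the unit's top; origin under its centre
- block_b: bystander: round steel test block 64 mm across, 15 mm high, on the bench; origin under its centre
- mount: bystander: black round specimen mount 32 mm across, 20 mm high; origin under its centre
- alcohol: bystander: white bottle with blue cap, 64 mm across, 160 mm high; origin under its centre
- driver: bystander: yellow screwdriver 180 mm long, lying along its x; origin under its middle
- dish: bystander: white dish 90 mm across, 30 mm high; origin under its centre

How it is judged:
On the way, in this order (a step that is already met when the one before it is completed fails the run):
1. the selector rests in the detent over the green bush, with the pin not yet in it (horizontal distance between eye and bush_green below 0.004 m and velocity of joint selector between -0.2 and 0.2 rad/s and contact force between the fingers and selector below 0.1 N and horizontal distance between pin and bush_green above 0.02 m), for 0.2 s.
2. the pin is home through the eye in the green bush (horizontal distance between eye and bush_green below 0.004 m and z of pin in the frame of bush_green between -0.004 and 0.006 m and horizontal distance between pin and bush_green below 0.005 m and angle between pin's own z axis and vertical below 0.14 rad), for 0.2 s.
At the end, for the whole second after the job is handed in: the eye stands within 4 mm of the green bush's axis, the pin stands at rest through the eye in the green bush, its tip within 6 mm of the unit's top, within 5 mm of the bush's axis and tilted less than 8 degrees (all of step 2 and linear speed of pin below 0.02 m/s); the robot touches nothing.
It fails at once if a bystander is moved by more than 20 mm (distance of any of block_a, block_b, mount, alcohol, driver, dish from where it was at the start of the episode above 0.02 m).
It also fails if it takes over 54 s, if anything falls off the work surface, if the arm or the gripper's body presses on something with over 40 N, if the wrist force passes 120 N, or if a joint passes its speed limit or range.

## Working session

There is one attempt and no reset: what is moved stays moved. The work goes in short steps, Python scripts to look and compute and a tool call to move; the robot and the scene stay as the last step left them, time stands still between calls to the robot, and variables do not carry over. Pictures are saved under pics/ and viewed, at most 10 in all, crops included, and the job is handed in when it is done.

Besides the shell and the picture viewer there is one more tool, called in YAML: its name, and indented under it one key for each argument. step_arm: Moves the arm, as the interface text tells. Shifts and turns lie within -1 to 1; 1 stands for 0.02 m of shift or 6 degrees of turn. Its arguments: {"type":"object","properties":{"commands":{"type":"array","items":{"type":"array","items":{"type":"number"}}},"newtons":{"type":"number"}},"required":["commands"]}

```bash
ls; mkdir -p pics
python3 - <<'E'
from bench import monitor, viewer, arm
import cv2
o=monitor.get_obs();print({k:o[k] for k in("time_s","position","orientation","width")})
for n in("side","top"):
    s=viewer.snapshot(n);cv2.imwrite(f"pics/{n}0.png",s["image"][:,:,::-1]);print(n,[s[k] for k in("fx","fy","cx","cy")],s.keys());print(s["cam_to_world"])
E
```

```text
pics
{'time_s': 0.0, 'position': array([0.24252706, 0.57544317, 0.22590352]), 'orientation': array([-9.88112391e-05,  1.98103288e-01,  9.80180797e-01, -8.26875600e-04]), 'width': 0.09165211107569618}
side [467.238002639958, 467.238002639958, 284.50190460300126, 209.59847181638204] dict_keys(['image', 'fx', 'fy', 'cx', 'cy', 'cam_to_world'])
[[-0.99467941  0.0580227  -0.08512489  0.49770813]
 [-0.10290687 -0.59813289  0.79476237  0.93581448]
 [-0.00480174  0.7992937   0.6009214   0.81076352]
 [ 0.          0.          0.          1.        ]]
top [472.6554959869501, 472.6554959869501, 280.67777560893416, 214.0124804094823] dict_keys(['image', 'fx', 'fy', 'cx', 'cy', 'cam_to_world'])
[[-3.21359611e-03  9.91286686e-01 -1.31682876e-01  4.16121248e-01]
 [-9.99696293e-01  3.28404764e-05  2.46438607e-02 -2.30558649e-05]
 [ 2.44334555e-02  1.31722079e-01  9.90985520e-01  1.37193455e+00]
 [ 0.00000000e+00  0.00000000e+00  0.00000000e+00  1.00000000e+00]]
```

View pics/side0.png

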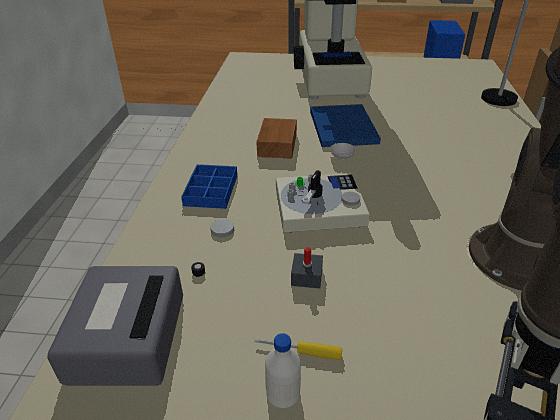

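View pics/top0.png

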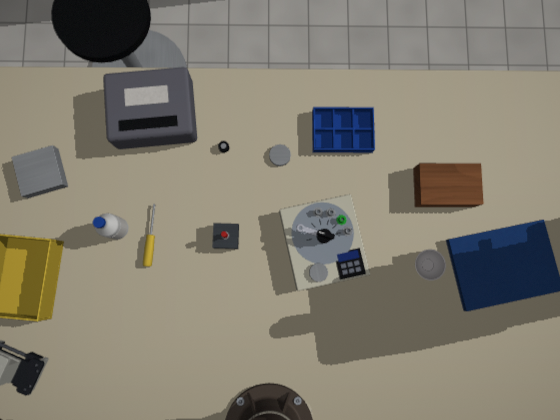

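The top view shows the unit at about (323,242), with its pointer eye near (301,229), the green bush near (341,219) and the pin near (225,236). I'll enlarge those areas.

```bash
cat > h.py <<'E'
import numpy as np, cv2
from bench import monitor, viewer, arm
def ray(s,u,v):
    T=s["cam_to_world"];d=T[:3,:3]@np.array([(u-s["cx"])/s["fx"],-(v-s["cy"])/s["fy"],-1.]);return T[:3,3],d
def onz(s,u,v,z):
    c,d=ray(s,u,v);return c+d*(z-c[2])/d[2]
def proj(s,p):
    T=s["cam_to_world"];q=T[:3,:3].T@(np.asarray(p)-T[:3,3]);return s["cx"]-s["fx"]*q[0]/q[2],s["cy"]+s["fy"]*q[1]/q[2]
def tri(s1,p1,s2,p2):
    c1,d1=ray(s1,*p1);c2,d2=ray(s2,*p2);t=np.linalg.lstsq(np.c_[d1,-d2],c2-c1,rcond=None)[0]
    a,b=c1+t[0]*d1,c2+t[1]*d2;return (a+b)/2,np.linalg.norm(a-b)
def blob(img,kind,box=None):
    h=cv2.cvtColor(img,cv2.COLOR_RGB2HSV).astype(int);H,S,V=h[...,0],h[...,1],h[...,2]
    m={"green":(H>45)&(H<80)&(S>130)&(V>60),"red":((H<8)|(H>172))&(S>150)&(V>60)}[kind]
    if box: k=np.zeros_like(m);k[box[1]:box[3],box[0]:box[2]]=1;m=m&k
    ys,xs=np.nonzero(m);return xs,ys
def crop(s,x0,y0,w,h,f):
    return cv2.resize(s["image"][y0:y0+h,x0:x0+w,::-1],None,fx=f,fy=f,interpolation=cv2.INTER_CUBIC)
E
python3 - <<'E'
from h import *
t=viewer.snapshot("top");s=viewer.snapshot("side")
a=crop(t,275,190,100,100,6);cv2.imwrite("pics/a.png",a)
cv2.imwrite("pics/b.png",np.hstack([crop(s,265,160,110,110,5),cv2.resize(crop(t,205,215,40,40,6),(240,550))]) )
for n,q in(("top",t),("side",s)):
    for k,b in(("green",(270,170,370,230)),("red",(205,210,320,270))):
        xs,ys=blob(q["image"],k,b);print(n,k,len(xs),xs.mean(),ys.mean(),xs.min(),xs.max(),ys.min(),ys.max())
E
```

```text
top green 61 341.1475409836066 219.40983606557376 337 345 215 224
top red 31 223.70967741935485 234.0 221 227 231 237
side green 66 299.469696969697 181.74242424242425 295 304 177 186
side red 110 307.0 255.48181818181817 304 310 247 264
```

View pics/a.png

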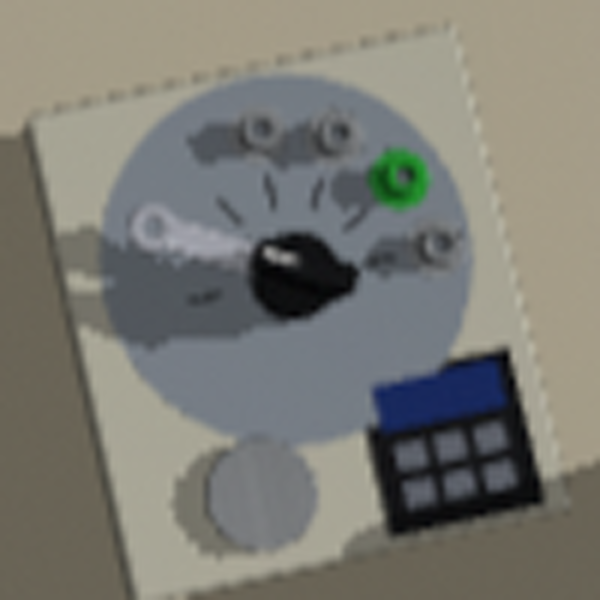

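View pics/b.png

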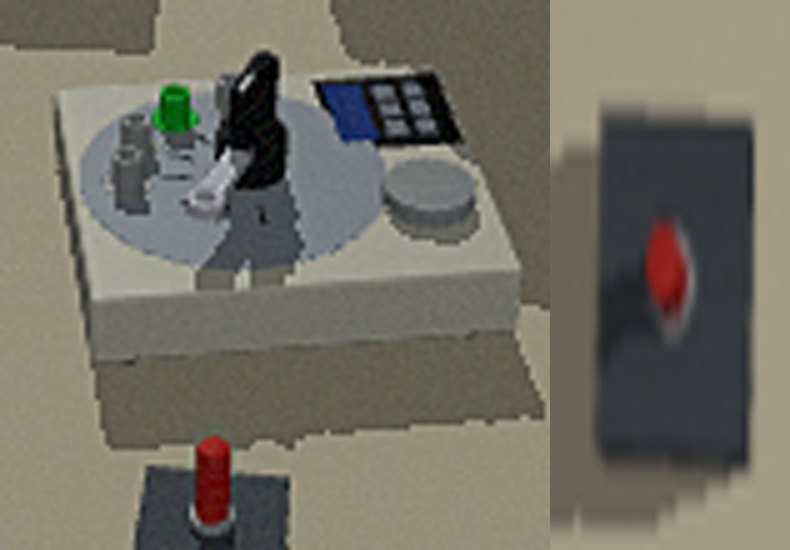

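The green bush is the third of the four, at 2.618 rad, and the pointer is at about 30°. Next I'll fit the unit's pose.

Run:
```python
from h import *
from scipy.optimize import least_squares
t=viewer.snapshot("top");s=viewer.snapshot("side")
def tp(x,y): return (275+(x+.5)/6-.5,190+(y+.5)/6-.5)
def sp(x,y): return (265+(x+.5)/5-.5,160+(y+.5)/5-.5)
# joint angle -> unit direction: (sin q, cos q)
def U(P,x,y,z):
    c,n=np.cos(P[2]),np.sin(P[2]);return [P[0]+c*x-n*y,P[1]+n*x+c*y,z]
obs=[]
for q,p in((90,(261,130)),(120,(341,133)),(150,(401,177)),(180,(437,244))): obs.append((t,q,.07,.07,tp(*p)))
obs.append((t,None,.07,.081,tp(156,228)))
for q,p in((90,(127,153)),(120,(135,120)),(150,(175,90))): obs.append((s,q,.07,.07,sp(*p)))
obs.append((s,None,.07,.081,sp(203,201)))
obs.append((t,0,0,.05,tp(285,259)))
for x,y,p in((.103,.105,(30,120)),(.103,-.105,(450,25)),(-.132,.105,(135,598))): obs.append((t,(x,y),0,.05,tp(*p)))
def f(P,full=False):
    r=[]
    for S,q,R,z,p in obs:
        if isinstance(q,tuple): x,y=q
        else:
            a=P[3] if q is None else np.radians(q); x,y=R*np.sin(a),R*np.cos(a)
        r.append(np.array(proj(S,U(P,x,y,z)))-p)
    return np.array(r) if full else np.ravel(r)
r=least_squares(f,[.42,-.1,0.2,.5],loss="soft_l1");P=r.x
print(P[:2],np.degrees(P[2:]));print(f(P,1).round(2))
a=np.radians(150);print("green",U(P,.07*np.sin(a),.07*np.cos(a),.07))
# pin: head top at z?: triangulate red centroids
e={}
for n,q in(("t",t),("s",s)):
    xs,ys=blob(q["image"],"red",(205,210,320,270));e[n]=(xs.mean(),ys.mean())
print("red tri",tri(t,e["t"],s,e["s"]))
# rest corners from top crop (40x40 px -> 240x550, x*6, y*13.75)
for p in((600,118),(752,122),(748,462),(600,458)):
    print("restcorner",onz(t,205+(p[0]-550)/6-.5,215+p[1]/13.75-.5,.042).round(4))
```

```text
[ 0.52864762 -0.15075746] [12.36196521 30.55759593]
[[-0.34 -0.05]
 [-0.71  0.05]
 [ 0.33 -0.33]
 [ 0.55  0.  ]
 [-0.9  -0.17]
 [-0.11 -0.16]
 [ 0.06 -0.69]
 [-0.29 -0.14]
 [ 0.16 -1.35]
 [ 0.58  3.53]
 [-1.31 -0.83]
 [ 0.63 -0.59]
 [-0.41  1.69]]
green [np.float64(0.5758144631249854), np.float64(-0.20248065787901642), 0.07]
red tri (array([0.53302814, 0.12510078, 0.06734239]), np.float64(0.0015190588864088847))
restcorner [0.567  0.1585 0.042 ]
restcorner [0.5662 0.0871 0.042 ]
restcorner [0.4963 0.0884 0.042 ]
restcorner [0.4973 0.1574 0.042 ]
```

step_arm:
  commands:
    - [0, 0, 0, 0, 0, 1, -1]
    - [0, 0, 0, 0, 0, 1, -1]
    - [0, 0, 0, 0, 0, 1, -1]
    - [0, 0, 0, 0, 0, 1, -1]
    - [0, 0, 0, 0, 0, 1, -1]
    - [0, 0, 0, 0, 0, 1, -1]
    - [0, 0, 0, 0, 0, 1, -1]

```text
time_s: 0.88
position: [0.2426, 0.5759, 0.2267]
orientation: [-0.0, 0.538, 0.843, -0.0]
wrist_force: [0.1, 0.9, -0.0]
width: 0.0919
grasp_force: 0.0
```

step_arm:
  commands:
    - [0, 0, 0, 0, 0, 1, -1]
    - [0, 0, 0, 0, 0, 1, -1]
    - [0, 0, 0, 0, 0, 1, -1]
    - [0, 0, 0, 0, 0, 1, -1]
    - [0, 0, 0, 0, 0, 1, -1]
    - [0, 0, 0, 0, 0, 1, -1]
    - [0, 0, 0, 0, 0, 1, -1]
    - [0, 0, 0, 0, 0, 0.1, -1]

```text
time_s: 1.55
position: [0.2425, 0.576, 0.2266]
orientation: [0.0, 0.808, 0.59, -0.0]
wrist_force: [-0.7, 0.2, 0.5]
width: 0.0919
grasp_force: 0.0
```

```bash
cat >> h.py <<'E'
from scipy.spatial.transform import Rotation as Ro
def st(target=None,yaw=None):
    o=monitor.get_obs();q=o["orientation"];R=Ro.from_quat([q[1],q[2],q[3],q[0]]).as_matrix()
    print("t",round(o["time_s"],2),"p",o["position"].round(4),"j",o["joints"].round(2),"w",round(o["width"],4),"gf",round(float(np.max(o["grasp_force"])),1),"F",o["wrist_force"].round(1),"ty",np.degrees(np.arctan2(R[1,1],R[0,1])).round(2),"tz",R[:,2].round(3))
    if target is not None: print("units xyz",(R.T@(np.array(target)-o["position"])/.02).round(2))
    if yaw is not None: print("az units",round(-((yaw-np.degrees(np.arctan2(R[1,1],R[0,1]))+180)%360-180)/6,2))
    return o,R
E
python3 -c "
from h import *
st([.5286,-.1508,.2],-17.6)"
```

```text
t 1.55 p [0.2425 0.576  0.2266] j [-1.51  0.44  0.36  1.59 -0.17  1.13 -1.41] w 0.0919 gf 0.0 F [-0.7  0.2  0.5] ty -17.73 tz [ 0. -0. -1.]
units xyz [-30.26  24.69   1.34]
az units -0.02
```

step_arm:
  commands:
    - [-0.98, 0.8, 0, 0, 0, 0, -1]
    - [-0.98, 0.8, 0, 0, 0, 0, -1]
    - [-0.98, 0.8, 0, 0, 0, 0, -1]
    - [-0.98, 0.8, 0, 0, 0, 0, -1]
    - [-0.98, 0.8, 0, 0, 0, 0, -1]
    - [-0.98, 0.8, 0, 0, 0, 0, -1]
    - [-0.98, 0.8, 0, 0, 0, 0, -1]
    - [-0.98, 0.8, 0, 0, 0, 0, -1]

```text
time_s: 2.22
position: [0.3181, 0.3868, 0.2269]
orientation: [-0.0, 0.805, 0.593, 0.0]
wrist_force: [0.3, 0.4, 0.3]
width: 0.0917
grasp_force: 0.0
```

step_arm:
  commands:
    - [-0.98, 0.8, 0, 0, 0, 0, -1]
    - [-0.98, 0.8, 0, 0, 0, 0, -1]
    - [-0.98, 0.8, 0, 0, 0, 0, -1]
    - [-0.98, 0.8, 0, 0, 0, 0, -1]
    - [-0.98, 0.8, 0, 0, 0, 0, -1]
    - [-0.98, 0.8, 0, 0, 0, 0, -1]
    - [-0.98, 0.8, 0, 0, 0, 0, -1]
    - [-0.98, 0.8, 0, 0, 0, 0, -1]

```text
time_s: 2.88
position: [0.3932, 0.1988, 0.2269]
orientation: [-0.0, 0.805, 0.593, 0.0]
wrist_force: [1.1, -0.1, 0.1]
width: 0.0919
grasp_force: 0.0
```

step_arm:
  commands:
    - [-0.98, 0.8, 0, 0, 0, 0, -1]
    - [-0.98, 0.8, 0, 0, 0, 0, -1]
    - [-0.98, 0.8, 0, 0, 0, 0, -1]
    - [-0.98, 0.8, 0, 0, 0, 0, -1]
    - [-0.98, 0.8, 0, 0, 0, 0, -1]
    - [-0.98, 0.8, 0, 0, 0, 0, -1]
    - [-0.98, 0.8, 0, 0, 0, 0, -1]
    - [-0.98, 0.8, 0, 0, 0, 0, -1]

```text
time_s: 3.55
position: [0.4683, 0.0108, 0.2269]
orientation: [0.0, 0.805, 0.593, 0.0]
wrist_force: [-0.2, 0.9, 0.4]
width: 0.0915
grasp_force: 0.0
```

```bash
python3 -c "
from h import *
st([.5286,-.1508,.2],-17.6)"
```

```text
t 3.55 p [0.4683 0.0108 0.2269] j [-0.72  0.19  0.7   1.98 -0.14  1.02 -0.26] w 0.0915 gf 0.0 F [-0.2  0.9  0.4] ty -17.24 tz [ 0.  0. -1.]
units xyz [-6.83  5.28  1.35]
az units 0.06
```

step_arm:
  commands:
    - [-0.98, 0.75, 0, 0, 0, 0, -1]
    - [-0.98, 0.75, 0, 0, 0, 0, -1]
    - [-0.98, 0.75, 0, 0, 0, 0, -1]
    - [-0.98, 0.75, 0, 0, 0, 0, -1]
    - [-0.98, 0.75, 0, 0, 0, 0, -1]
    - [-0.98, 0.75, 0, 0, 0, 0, -1]
    - [-0.93, 0.75, 0, 0, 0, 0.06, -1]
    - [0, 0, 0, 0, 0, 0, -1]

```text
time_s: 4.22
position: [0.528, -0.1544, 0.2272]
orientation: [0.002, 0.809, 0.588, -0.0]
wrist_force: [-0.2, -0.7, -0.2]
width: 0.0918
grasp_force: 0.0
```

Run:
```python
from h import *
st([.5286,-.1508,.085],-17.6)
s=viewer.snapshot("side");cv2.imwrite("pics/c.png",crop(s,245,110,140,110,5))
```

```text
t 4.22 p [ 0.528  -0.1544  0.2272] j [-0.36  0.36  0.74  1.8  -0.27  1.08  0.16] w 0.0918 gf 0.0 F [-0.2 -0.7 -0.2] ty -17.92 tz [ 0.001 -0.003 -1.   ]
units xyz [ 0.2  -0.04  7.11]
az units -0.05
```

View pics/c.png

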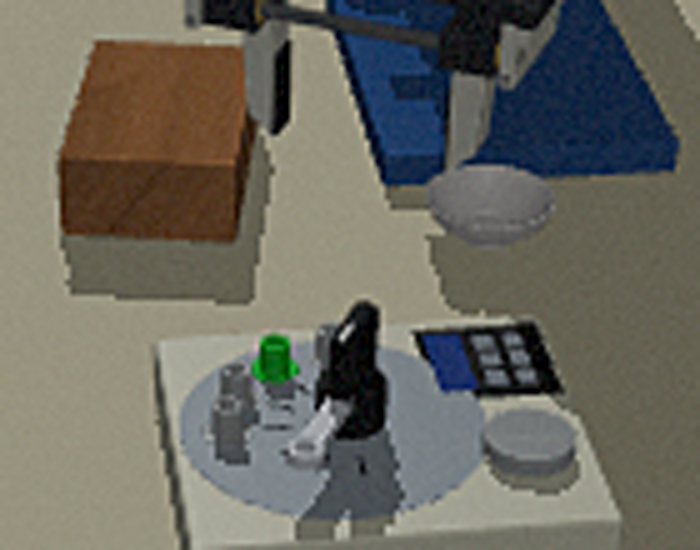

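The fingers straddle the knob: tips are at crop x of about 275 and 460, and the knob is at about 360. Descending.

step_arm:
  commands:
    - [0.2, 0, 1, 0, 0, 0, -1]
    - [0, 0, 1, 0, 0, 0, -1]
    - [0, 0, 1, 0, 0, 0, -1]
    - [0, 0, 1, 0, 0, 0, -1]
    - [0, 0, 1, 0, 0, 0, -1]
    - [0, 0, 1, 0, 0, 0, -1]
    - [0, 0, 1, 0, 0, 0, -0.3]
    - [0, 0, 0.1, 0, 0, 0, 0]

```text
time_s: 4.93
position: [0.5264, -0.1435, 0.0819]
orientation: [-0.002, 0.807, 0.591, -0.002]
wrist_force: [-0.8, 0.2, 0.3]
width: 0.0828
grasp_force: 0.0
```

step_arm:
  commands:
    - [0, 0, 0, 0, 0, 0, 1]
    - [0, 0, 0, 0, 0, 0, 1]
    - [0, 0, 0, 0, 0, 0, 1]
    - [0, 0, 0, 0, 0, 0, 1]
    - [0, 0, 0, 0, 0, 0, 1]
  newtons: 15

```text
time_s: 5.35
position: [0.5291, -0.1456, 0.0857]
orientation: [0.0, 0.808, 0.589, 0.001]
wrist_force: [-0.2, 0.5, -0.2]
width: 0.0499
grasp_force: 0.0
```

```bash
python3 -c "
from h import *
st([.5286,-.1508,.085],-17.6)"
```

```text
t 5.35 p [ 0.5291 -0.1456  0.0857] j [-0.27  0.53  0.62  1.96 -0.43  0.79  0.29] w 0.0499 gf 0.0 F [-0.2  0.5 -0.2] ty -17.8 tz [ 0.002  0.    -1.   ]
units xyz [-0.26  0.06  0.03]
az units -0.03
```

step_arm:
  commands:
    - [-0.25, 0.05, 0, 0, 0, 0, 1]
    - [0, 0, 0, 0, 0, 0, 1]
    - [0, 0, 0, 0, 0, 0, 1]
    - [0, 0, 0, 0, 0, 0, 1]
    - [0, 0, 0, 0, 0, 0, 1]
    - [0, 0, 0, 0, 0, 0, 1]
    - [0, 0, 0, 0, 0, 0, 1]
  newtons: 15

```text
time_s: 5.93
position: [0.5301, -0.1514, 0.0851]
orientation: [0.002, 0.808, 0.589, 0.001]
wrist_force: [7.5, -2.3, -6.6]
width: 0.0141
grasp_force: 15.0
```

```bash
python3 -c "
from h import *
st([.5286,-.1508,.085],-17.6)"
```

```text
t 5.93 p [ 0.5301 -0.1514  0.0851] j [-0.26  0.54  0.62  1.95 -0.43  0.79  0.3 ] w 0.0141 gf 15.0 F [ 7.5 -2.3 -6.6] ty -17.8 tz [ 0.004 -0.002 -1.   ]
units xyz [ 0.   -0.08  0.  ]
az units -0.03
```

step_arm:
  commands:
    - [0, 0.06, 0, 0, 0, 0, 1]
    - [0, 0, 0, 0, 0, 0, 1]
    - [0, 0, 0, 0, 0, 0.5, 1]
    - [0, 0, 0, 0, 0, 1, 1]
    - [0, 0, 0, 0, 0, 1, 1]
    - [0, 0, 0, 0, 0, 1, 1]
    - [0, 0, 0, 0, 0, 1, 1]
    - [0, 0, 0, 0, 0, 0.5, 1]
  newtons: 45

```text
time_s: 6.6
position: [0.5308, -0.1518, 0.0851]
orientation: [0.001, 0.934, 0.357, 0.001]
wrist_force: [7.4, -3.6, -5.3]
width: 0.0138
grasp_force: 45.0
```

```bash
python3 -c "
from h import *
st([.5286,-.1508,.085],-137.6)"
```

```text
t 6.6 p [ 0.5308 -0.1518  0.0851] j [-0.35  0.58  0.77  1.96 -0.55  0.82 -0.12] w 0.0138 gf 45.0 F [ 7.4 -3.6 -5.3] ty -48.15 tz [ 0.003 -0.002 -1.   ]
units xyz [-0.05 -0.11  0.  ]
az units 14.91
```

step_arm:
  commands:
    - [0, 0, 0, 0, 0, 1, 1]
    - [0, 0, 0, 0, 0, 1, 1]
    - [0, 0, 0, 0, 0, 1, 1]
    - [0, 0, 0, 0, 0, 1, 1]
    - [0, 0, 0, 0, 0, 1, 1]
    - [0, 0, 0, 0, 0, 1, 1]
    - [0, 0, 0, 0, 0, 1, 1]

```text
time_s: 7.18
position: [0.531, -0.1527, 0.0851]
orientation: [0.002, 1.0, -0.001, 0.002]
wrist_force: [8.5, -9.0, -9.4]
width: 0.0135
grasp_force: 45.0
```

step_arm:
  commands:
    - [0, 0, 0, 0, 0, 1, 1]
    - [0, 0, 0, 0, 0, 1, 1]
    - [0, 0, 0, 0, 0, 1, 1]
    - [0, 0, 0, 0, 0, 1, 1]
    - [0, 0, 0, 0, 0, 1, 1]
    - [0, 0, 0, 0, 0, 1, 1]
    - [0, 0, 0, 0, 0, 1, 1]
    - [0, 0, 0, 0, 0, 0.9, 1]

```text
time_s: 7.85
position: [0.5306, -0.1537, 0.0851]
orientation: [0.002, 0.915, -0.403, 0.003]
wrist_force: [6.8, -11.5, -8.9]
width: 0.0138
grasp_force: 45.0
```

step_arm:
  commands:
    - [0, 0, 0, 0, 0, 0, 1]
    - [0, 0, 0, 0, 0, 0, 1]

```text
time_s: 8.02
position: [0.5306, -0.1537, 0.0851]
orientation: [0.002, 0.916, -0.401, 0.002]
wrist_force: [7.5, -11.1, -8.0]
width: 0.014
grasp_force: 45.0
```

```bash
python3 -c "
from h import *
o,R=st([.5286,-.1508,.085],-137.6);print(o['torque'])
t=viewer.snapshot('top');s=viewer.snapshot('side')
cv2.imwrite('pics/d.png',np.hstack([crop(t,290,190,75,75,5),crop(s,265,140,85,75,5)]))"
```

```text
t 8.02 p [ 0.5306 -0.1537  0.0851] j [-0.55  0.78  1.19  1.97 -0.87  1.02 -1.35] w 0.014 gf 45.0 F [  7.5 -11.1  -8. ] ty -137.33 tz [ 0.003 -0.005 -1.   ]
units xyz [-0.17 -0.03  0.  ]
az units 0.05
[-1.99261749 -1.45734582 -0.1809133 ]
```

View pics/d.png

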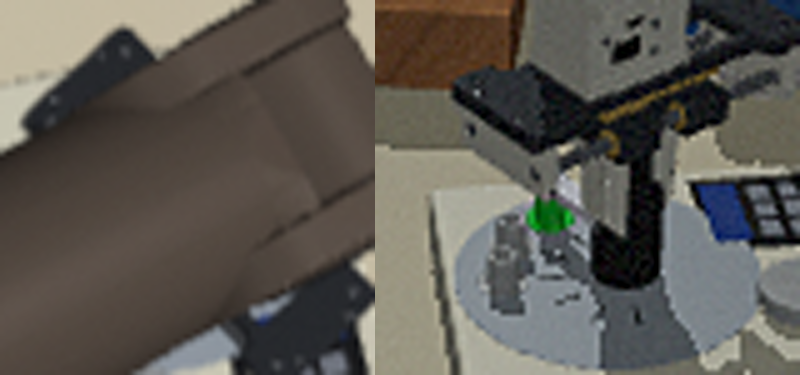

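The pointer eye sits over the green bush, at about (550,190) in the side crop. Releasing so that it can settle.

step_arm:
  commands:
    - [0, 0, 0, 0, 0, 0, -0.2]
    - [0, 0, 0, 0, 0, 0, -0.2]
    - [0, 0, 0, 0, 0, 0, -0.2]
    - [0, 0, 0, 0, 0, 0, -0.2]
    - [0, 0, 0, 0, 0, 0, -0.2]

```text
time_s: 8.53
position: [0.5288, -0.1506, 0.0846]
orientation: [-0.0, 0.916, -0.4, -0.0]
wrist_force: [-0.1, -0.2, -0.6]
width: 0.0425
grasp_force: 0.0
```

step_arm:
  commands:
    - [0, 0, -1, 0, 0, 0, -0.2]
    - [0, 0, -1, 0, 0, 0, -0.2]
    - [0, 0, -1, 0, 0, 0, -0.2]
    - [0, 0, -1, 0, 0, 0, -0.2]
    - [0, 0, -1, 0, 0, 0, -0.2]

```text
time_s: 8.95
position: [0.5287, -0.1508, 0.1855]
orientation: [0.0, 0.916, -0.401, -0.0]
wrist_force: [0.2, 0.7, -0.4]
width: 0.0553
grasp_force: 0.0
```

```bash
python3 -c "
from h import *
o,R=st([.5325,.124,.185],42.4)"
```

```text
t 8.95 p [ 0.5287 -0.1508  0.1855] j [-0.63  0.64  1.27  1.87 -0.67  1.15 -1.5 ] w 0.0553 gf 0.0 F [ 0.2  0.7 -0.4] ty -137.22 tz [-0.001  0.    -1.   ]
units xyz [-9.96 -9.47  0.03]
az units -29.94
```

step_arm:
  commands:
    - [0, 0, 0, 0, 0, -1, -0.2]
    - [0, 0, 0, 0, 0, -1, -0.2]
    - [0, 0, 0, 0, 0, -1, -0.2]
    - [0, 0, 0, 0, 0, -1, -0.2]
    - [0, 0, 0, 0, 0, -1, -0.2]
    - [0, 0, 0, 0, 0, -1, -0.2]
    - [0, 0, 0, 0, 0, -1, -0.2]
    - [0, 0, 0, 0, 0, -1, -0.2]

```text
time_s: 9.62
position: [0.5288, -0.1508, 0.1848]
orientation: [-0.0, 1.0, 0.009, -0.0]
wrist_force: [-0.2, -1.0, -0.8]
width: 0.055
grasp_force: 0.0
```

step_arm:
  commands:
    - [0, 0, 0, 0, 0, -1, -0.2]
    - [0, 0, 0, 0, 0, -1, -0.2]
    - [0, 0, 0, 0, 0, -1, -0.2]
    - [0, 0, 0, 0, 0, -1, -0.2]
    - [0, 0, 0, 0, 0, -1, -0.2]
    - [0, 0, 0, 0, 0, -1, -0.2]
    - [0, 0, 0, 0, 0, -1, -0.2]
    - [0, 0, 0, 0, 0, -1, -0.2]

```text
time_s: 10.28
position: [0.5288, -0.1509, 0.1847]
orientation: [-0.0, 0.91, 0.415, -0.0]
wrist_force: [-0.0, 0.4, 0.3]
width: 0.0547
grasp_force: 0.0
```

step_arm:
  commands:
    - [0, 0, 0, 0, 0, -1, -0.2]
    - [0, 0, 0, 0, 0, -1, -0.2]
    - [0, 0, 0, 0, 0, -1, -0.2]
    - [0, 0, 0, 0, 0, -1, -0.2]
    - [0, 0, 0, 0, 0, -1, -0.2]
    - [0, 0, 0, 0, 0, -1, -0.2]
    - [0, 0, 0, 0, 0, -1, -0.2]
    - [0, 0, 0, 0, 0, -1, -0.2]

```text
time_s: 10.95
position: [0.5287, -0.151, 0.1847]
orientation: [-0.0, 0.662, 0.749, -0.0]
wrist_force: [0.1, -0.5, -0.4]
width: 0.0549
grasp_force: 0.0
```

```bash
python3 -c "
from h import *
o,R=st([.5325,.124,.185],12)"
```

```text
t 10.95 p [ 0.5287 -0.151   0.1847] j [-0.24  0.38  0.58  1.85 -0.25  0.98  0.56] w 0.0549 gf 0.0 F [ 0.1 -0.5 -0.4] ty 7.07 tz [-0.  0. -1.]
units xyz [ 1.362e+01  1.880e+00 -1.000e-02]
az units -0.82
```

step_arm:
  commands:
    - [1, 0.14, 0, 0, 0, 0, -0.2]
    - [1, 0.14, 0, 0, 0, 0, -0.2]
    - [1, 0.14, 0, 0, 0, 0, -0.2]
    - [1, 0.14, 0, 0, 0, 0, -0.2]
    - [1, 0.14, 0, 0, 0, 0, -0.2]
    - [1, 0.14, 0, 0, 0, 0, -0.2]
    - [1, 0.14, 0, 0, 0, 0, -0.2]
    - [1, 0.14, 0, 0, 0, 0, -0.2]

```text
time_s: 11.62
position: [0.532, 0.0114, 0.1848]
orientation: [-0.0, 0.664, 0.748, -0.0]
wrist_force: [0.5, -0.2, -0.2]
width: 0.055
grasp_force: 0.0
```

step_arm:
  commands:
    - [1, 0.14, 0, 0, 0, 0, -0.2]
    - [1, 0.14, 0, 0, 0, 0, -0.2]
    - [1, 0.14, 0, 0, 0, 0, -0.2]
    - [1, 0.14, 0, 0, 0, 0, -0.2]
    - [1, 0.14, 0, 0, 0, 0, -0.2]
    - [0.6, 0.14, 0, 0, 0, 0, -0.2]
    - [0, 0, 0, 0, 0, 0, -0.2]
    - [0, 0, 0, 0, 0, 0, -0.2]

```text
time_s: 12.28
position: [0.5358, 0.1236, 0.1846]
orientation: [0.0, 0.664, 0.748, -0.0]
wrist_force: [0.6, -0.2, 0.2]
width: 0.0553
grasp_force: 0.0
```

Run:
```python
from h import *
o,R=st([.5325,.124,.055])
t=viewer.snapshot("top");s=viewer.snapshot("side")
cv2.imwrite("pics/e.png",np.vstack([np.hstack([crop(t,305,195,50,50,8),crop(s,270,155,50,50,8)]),crop(s,265,195,100,25,8)[:,:800]if 0 else np.hstack([crop(s,285,230,50,25,8),crop(s,285,205,50,25,8)])]))
```

```text
t 12.28 p [0.5358 0.1236 0.1846] j [-0.71  0.38  0.52  1.84 -0.22  0.98  0.02] w 0.0553 gf 0.0 F [ 0.6 -0.2  0.2] ty 6.84 tz [-0.    -0.001 -1.   ]
units xyz [ 0.04 -0.16  6.48]
```

View pics/e.png

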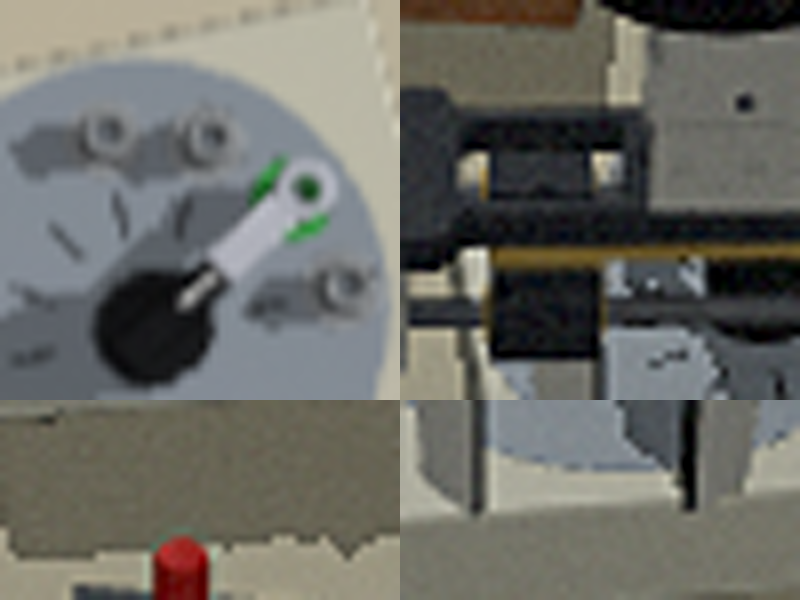

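The eye is seated over the green bush, with green visible through its hole at top-crop (308,188). Now I'll work out the offsets for the pin.

Run:
```python
from h import *
o,R=st([.5325,.124,.055])
t=viewer.snapshot("top");s=viewer.snapshot("side")
print("eye",onz(t,343.06,218.06,.081),onz(t,342.9,217.8,.081))
print("tip proj side",proj(s,o["position"]),"meas u",285+(582.5-400)/8-.5,"v ~",205+110/8)
im=s["image"]; xs,ys=blob(im,"red",(290,240,325,275));print("red",xs.mean(),xs.min(),xs.max(),ys.min(),ys.max())
for x in(.530,.5325,.535):print(x,proj(s,[x,.124,.068]),proj(s,[x,.124,.089]))
```

```text
t 12.38 p [0.5359 0.1221 0.1848] j [-0.71  0.38  0.52  1.84 -0.22  0.98  0.02] w 0.0551 gf 0.0 F [ 0.  -1.  -0.3] ty 6.69 tz [-0.    -0.001 -1.   ]
units xyz [ 0.12 -0.15  6.49]
eye [ 0.57639007 -0.20443728  0.081     ] [ 0.57711378 -0.20400872  0.081     ]
tip proj side (np.float64(306.7211184839281), np.float64(214.79347946803077)) meas u 307.3125 v ~ 218.75
red 306.97297297297297 304 310 247 264
0.53 (np.float64(307.98047169084856), np.float64(254.96042722370734)) (np.float64(308.2108277135443), np.float64(248.23913588787067))
0.5325 (np.float64(306.9143478149692), np.float64(254.88968319951107)) (np.float64(307.13222301035336), np.float64(248.16888880161244))
0.535 (np.float64(305.84863844674004), np.float64(254.8189666805043)) (np.float64(306.05404255789495), np.float64(248.09866934584542))
```

step_arm:
  commands:
    - [0.1, -0.14, 1, 0, 0, 0, -0.2]
    - [0, 0, 1, 0, 0, 0, -0.2]
    - [0, 0, 1, 0, 0, 0, -0.2]
    - [0, 0, 1, 0, 0, 0, -0.2]
    - [0, 0, 1, 0, 0, 0, -0.2]
    - [0, 0, 1, 0, 0, 0, -0.2]
    - [0, 0, 0.5, 0, 0, 0, -0.2]
    - [0, 0, 0, 0, 0, 0, -0.2]

```text
time_s: 13.15
position: [0.5315, 0.1242, 0.0529]
orientation: [-0.001, 0.664, 0.747, -0.002]
wrist_force: [-0.8, 0.2, -0.3]
width: 0.0549
grasp_force: 0.0
```

step_arm:
  commands:
    - [0, 0, 0, 0, 0, 0, 1]
    - [0, 0, 0, 0, 0, 0, 1]
    - [0, 0, 0, 0, 0, 0, 1]
    - [0, 0, 0, 0, 0, 0, 1]
    - [0, 0, 0, 0, 0, 0, 1]
    - [0, 0, 0, 0, 0, 0, 1]
    - [0, 0, 0, 0, 0, 0, 1]
    - [0, 0, 0, 0, 0, 0, 1]
  newtons: 20

```text
time_s: 13.82
position: [0.533, 0.1255, 0.055]
orientation: [0.0, 0.664, 0.748, 0.0]
wrist_force: [-1.4, -0.9, 3.0]
width: 0.0154
grasp_force: 20.0
```

Run:
```python
from h import *
o,R=st([.533,.124,.055])
```

```text
t 13.82 p [0.533  0.1255 0.055 ] j [-0.64  0.54  0.43  1.97 -0.34  0.7   0.12] w 0.0154 gf 20.0 F [-1.4 -0.9  3. ] ty 6.79 tz [ 0.  0. -1.]
units xyz [-0.08 -0.01  0.  ]
```

step_arm:
  commands:
    - [0, 0, -0.5, 0, 0, 0, 1]
    - [0, 0, -1, 0, 0, 0, 1]
    - [0, 0, -1, 0, 0, 0, 1]
    - [0, 0, -1, 0, 0, 0, 1]
    - [0, 0, -1, 0, 0, 0, 1]
    - [0, 0, 0, 0, 0, 0, 1]
  newtons: 25

```text
time_s: 14.32
position: [0.5349, 0.1255, 0.1487]
orientation: [0.001, 0.664, 0.748, 0.002]
wrist_force: [1.3, 0.7, -0.5]
width: 0.0158
grasp_force: 25.0
```

Run:
```python
from h import *
o,R=st([.5767,-.2042,.145])
```

```text
t 14.32 p [0.5349 0.1255 0.1487] j [-0.7   0.41  0.5   1.89 -0.25  0.89  0.05] w 0.0158 gf 25.0 F [ 1.3  0.7 -0.5] ty 6.76 tz [ 0.005  0.002 -1.   ]
units xyz [-16.62   0.14   0.17]
```

step_arm:
  commands:
    - [-1, 0, 0, 0, 0, 0, 1]
    - [-1, 0, 0, 0, 0, 0, 1]
    - [-1, 0, 0, 0, 0, 0, 1]
    - [-1, 0, 0, 0, 0, 0, 1]
    - [-1, 0, 0, 0, 0, 0, 1]
    - [-1, 0, 0, 0, 0, 0, 1]
    - [-1, 0, 0, 0, 0, 0, 1]
    - [-1, 0, 0, 0, 0, 0, 1]

```text
time_s: 14.98
position: [0.5513, -0.0345, 0.1445]
orientation: [-0.0, 0.664, 0.748, -0.0]
wrist_force: [0.8, -0.1, -0.7]
width: 0.0157
grasp_force: 25.0
```

step_arm:
  commands:
    - [-1, 0, 0, 0, 0, 0, 1]
    - [-1, 0, 0, 0, 0, 0, 1]
    - [-1, 0, 0, 0, 0, 0, 1]
    - [-1, 0, 0, 0, 0, 0, 1]
    - [-1, 0, 0, 0, 0, 0, 1]
    - [-1, 0, 0, 0, 0, 0, 1]
    - [-1, 0, 0, 0, 0, 0, 1]
    - [-0.6, 0.1, 0, 0, 0, 0, 1]

```text
time_s: 15.65
position: [0.5709, -0.1869, 0.1446]
orientation: [0.0, 0.665, 0.747, -0.001]
wrist_force: [-0.8, -0.4, -0.5]
width: 0.0153
grasp_force: 25.0
```

step_arm:
  commands:
    - [-0.3, 0, 0, 0, 0, 0, 1]
    - [0, 0, 0, 0, 0, 0, 1]
    - [0, 0, 0, 0, 0, 0, 1]

```text
time_s: 15.9
position: [0.5723, -0.1892, 0.1444]
orientation: [-0.0, 0.664, 0.748, 0.0]
wrist_force: [0.5, 0.1, -1.0]
width: 0.0153
grasp_force: 25.0
```

Run:
```python
from h import *
o,R=st([.5767,-.2042,.145])
t=viewer.snapshot("top");s=viewer.snapshot("side")
cv2.imwrite("pics/f.png",np.hstack([crop(t,325,200,40,40,10),crop(s,280,155,40,40,10)]))
g=o["position"]
for z in(0.062,.0425,.035,.03,0): print(z,proj(s,g+[0,0,-.043+z]),proj(t,g+[0,0,-.043+z]))
print("eye proj side",proj(s,[.5767,-.2042,.081]))
```

```text
t 15.9 p [ 0.5723 -0.1892  0.1444] j [-0.12  0.51  0.52  1.76 -0.3   0.95  0.63] w 0.0153 gf 25.0 F [ 0.5  0.1 -1. ] ty 6.8 tz [-0.001  0.001 -1.   ]
units xyz [-0.77  0.13 -0.03]
0.062 (np.float64(300.70012736978083), np.float64(151.68494154202492)) (np.float64(342.1784600994116), np.float64(215.7104764334585))
0.0425 (np.float64(300.58787718799766), np.float64(157.8031815637717)) (np.float64(341.04041391611), np.float64(216.6614237550174))
0.035 (np.float64(300.54524051256624), np.float64(160.12711021916218)) (np.float64(340.6120761127281), np.float64(217.0193412919549))
0.03 (np.float64(300.51697920698393), np.float64(161.66750372350856)) (np.float64(340.32933713400496), np.float64(217.25559697161202))
0 (np.float64(300.3500994450591), np.float64(170.76335035831062)) (np.float64(338.67871841715794), np.float64(218.63484806944265))
eye proj side (np.float64(299.1099696997149), np.float64(173.9259910102537))
```

View pics/f.png

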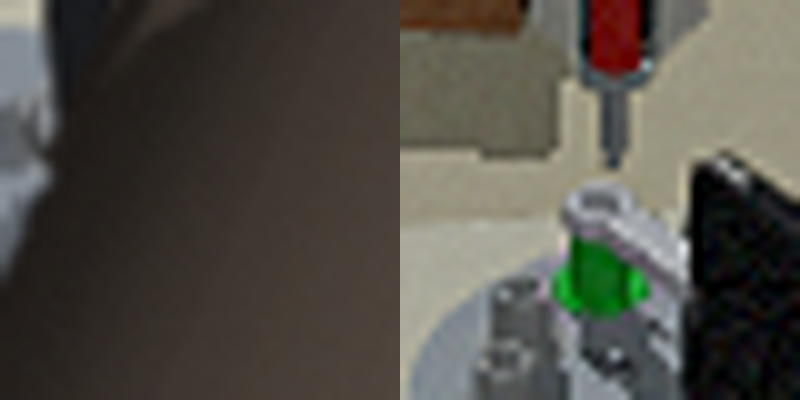

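The tip is at side pixel (300.95,171.35) and the eye hole at (299.55,174.75). Both differ from my predictions by the same amount, so the robot and camera estimates of the eye agree. I'll align to it and start lowering.

step_arm:
  commands:
    - [-0.4, 0.1, 0, 0, 0, 0, 1]
    - [-0.37, 0.05, 0, 0, 0, 0, 1]
    - [0, 0, 0, 0, 0, 0, 1]
    - [0, 0, 0.4, 0, 0, 0, 1]
    - [0, 0, 0.3, 0, 0, 0, 1]
    - [0, 0, 0, 0, 0, 0, 1]
    - [0, 0, 0, 0, 0, 0, 1]

```text
time_s: 16.58
position: [0.5766, -0.2046, 0.1299]
orientation: [-0.001, 0.664, 0.748, -0.0]
wrist_force: [0.1, -0.6, -1.3]
width: 0.0158
grasp_force: 25.0
```

Run:
```python
from h import *
o,R=st([.577,-.2042,.125])
s=viewer.snapshot("side")
cv2.imwrite("pics/g.png",crop(s,280,155,40,40,12))
print(proj(s,o["position"]+[0,0,-.043]))
```

```text
t 16.58 p [ 0.5766 -0.2046  0.1299] j [-0.09  0.54  0.51  1.75 -0.32  0.94  0.67] w 0.0158 gf 25.0 F [ 0.1 -0.6 -1.3] ty 6.8 tz [-0.002  0.001 -1.   ]
units xyz [0.02 0.02 0.24]
(np.float64(299.1701420502265), np.float64(172.12778534730492))
```

View pics/g.png

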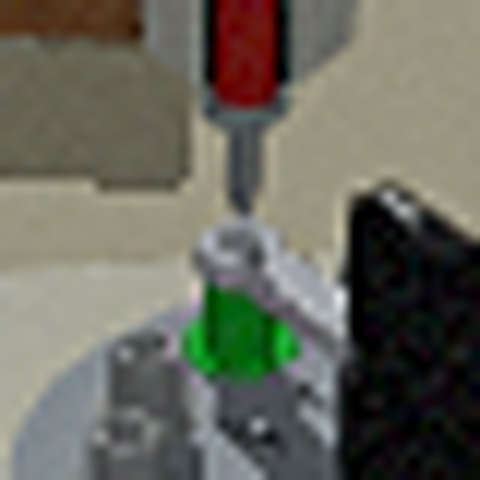

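step_arm:
  commands:
    - [0.04, 0.03, 0.15, 0, 0, 0, 1]
    - [0, 0, 0.15, 0, 0, 0, 1]
    - [0, 0, 0.1, 0, 0, 0, 1]
    - [0, 0, 0.1, 0, 0, 0, 1]
    - [0, 0, 0, 0, 0, 0, 1]

```text
time_s: 17.05
position: [0.5774, -0.2041, 0.1203]
orientation: [-0.0, 0.664, 0.748, -0.0]
wrist_force: [-0.2, 0.1, -0.3]
width: 0.0157
grasp_force: 25.0
```

Run:
```python
from h import *
o,R=st([.577,-.2042,.094]);print(o["torque"])
```

```text
t 17.05 p [ 0.5774 -0.2041  0.1203] j [-0.09  0.55  0.5   1.76 -0.32  0.92  0.67] w 0.0157 gf 25.0 F [-0.2  0.1 -0.3] ty 6.79 tz [-0.001  0.    -1.   ]
units xyz [-0.   -0.02  1.31]
[-0.08459008  0.03837681  0.0436216 ]
```

step_arm:
  commands:
    - [0, 0, 0.15, 0, 0, 0, 1]
    - [0, 0, 0.15, 0, 0, 0, 1]
    - [0, 0, 0.15, 0, 0, 0, 1]
    - [0, 0, 0, 0, 0, 0, 1]

```text
time_s: 17.38
position: [0.5771, -0.2036, 0.1108]
orientation: [-0.001, 0.664, 0.748, -0.0]
wrist_force: [-1.3, 0.8, -2.9]
width: 0.0157
grasp_force: 25.0
```

step_arm:
  commands:
    - [0, 0, 0.15, 0, 0, 0, 1]
    - [0, 0, 0.15, 0, 0, 0, 1]
    - [0, 0, 0, 0, 0, 0, 1]

```text
time_s: 17.63
position: [0.5772, -0.2037, 0.1049]
orientation: [-0.001, 0.664, 0.748, -0.0]
wrist_force: [-3.7, 3.4, -2.4]
width: 0.0151
grasp_force: 25.0
```

Run:
```python
from h import *
o,R=st([.577,-.2042,.094]);print(o["torque"])
```

```text
t 17.63 p [ 0.5772 -0.2037  0.1049] j [-0.08  0.57  0.49  1.77 -0.34  0.89  0.68] w 0.0151 gf 25.0 F [-3.7  3.4 -2.4] ty 6.8 tz [-0.001  0.001 -1.   ]
units xyz [-0.02 -0.01  0.55]
[0.66267356 0.6168007  0.03695919]
```

step_arm:
  commands:
    - [0.03, -0.03, 0.15, 0, 0, 0, 1]
    - [0, 0, 0.15, 0, 0, 0, 1]
    - [0, 0, 0.15, 0, 0, 0, 1]
    - [0, 0, 0.1, 0, 0, 0, 1]
    - [0, 0, 0, 0, 0, 0, 1]

```text
time_s: 18.05
position: [0.577, -0.2036, 0.0942]
orientation: [-0.0, 0.664, 0.748, -0.0]
wrist_force: [-0.7, 2.9, -2.4]
width: 0.0152
grasp_force: 25.0
```

Run:
```python
from h import *
o,R=st([.577,-.2042,.094]);print(o["torque"])
```

```text
t 18.05 p [ 0.577  -0.2036  0.0942] j [-0.08  0.58  0.49  1.78 -0.34  0.87  0.69] w 0.0152 gf 25.0 F [-0.7  2.9 -2.4] ty 6.79 tz [-0.  0. -1.]
units xyz [-0.03 -0.    0.01]
[ 0.61215906  0.29066482 -0.00414585]
```

step_arm:
  commands:
    - [0.03, 0, 0.1, 0, 0, 0, 1]
    - [0, 0, 0.05, 0, 0, 0, 1]
    - [0, 0, 0, 0, 0, 0, 1]
    - [0, 0, 0, 0, 0, 0, 1]

```text
time_s: 18.38
position: [0.5776, -0.2036, 0.0933]
orientation: [0.001, 0.664, 0.748, 0.001]
wrist_force: [-4.9, 4.2, 15.1]
width: 0.0156
grasp_force: 25.0
```

Run:
```python
from h import *
o,R=st([.577,-.2042,.094])
```

```text
t 18.38 p [ 0.5776 -0.2036  0.0933] j [-0.08  0.58  0.49  1.78 -0.35  0.86  0.69] w 0.0156 gf 25.0 F [-4.9  4.2 15.1] ty 6.78 tz [ 0.002 -0.    -1.   ]
units xyz [-0.02 -0.03 -0.03]
```

The collar is seated: downward motion stopped at TCP z of 0.0933 with 15 N. Releasing and backing off.

step_arm:
  commands:
    - [0, 0, 0, 0, 0, 0, 0.2]
    - [0, 0, 0, 0, 0, 0, 0.2]
    - [0, 0, 0, 0, 0, 0, 0.2]
    - [0, 0, 0, 0, 0, 0, 0.2]
    - [0, 0, 0, 0, 0, 0, 0.2]

```text
time_s: 18.8
position: [0.577, -0.2034, 0.0916]
orientation: [0.0, 0.664, 0.748, -0.0]
wrist_force: [-0.1, 0.0, 0.4]
width: 0.0363
grasp_force: 0.0
```

step_arm:
  commands:
    - [0, 0, -0.5, 0, 0, 0, 0.2]
    - [0, 0, -1, 0, 0, 0, 0.2]
    - [0, 0, -1, 0, 0, 0, 0.2]
    - [0, 0, -1, 0, 0, 0, 0.2]
    - [0, 0, -1, 0, 0, 0, 0.2]
    - [0, 0, -1, 0, 0, 0, 0.2]
    - [0, 0, 0, 0, 0, 0, 0.2]
    - [0, 0, 0, 0, 0, 0, 0.2]

```text
time_s: 19.47
position: [0.5777, -0.2035, 0.2034]
orientation: [0.001, 0.664, 0.748, 0.001]
wrist_force: [0.4, -0.5, 0.3]
width: 0.0366
grasp_force: 0.0
```

Run:
```python
from h import *
o,R=st()
s=viewer.snapshot("side")
cv2.imwrite("pics/i.png",crop(s,265,120,60,80,7))
print(proj(s,[.577,-.204,.081]))
```

```text
t 19.47 p [ 0.5777 -0.2035  0.2034] j [-0.12  0.46  0.55  1.67 -0.27  1.08  0.62] w 0.0366 gf 0.0 F [ 0.4 -0.5  0.3] ty 6.78 tz [ 0.003 -0.001 -1.   ]
(np.float64(299.00110556393236), np.float64(173.9578167427763))
```

View pics/i.png

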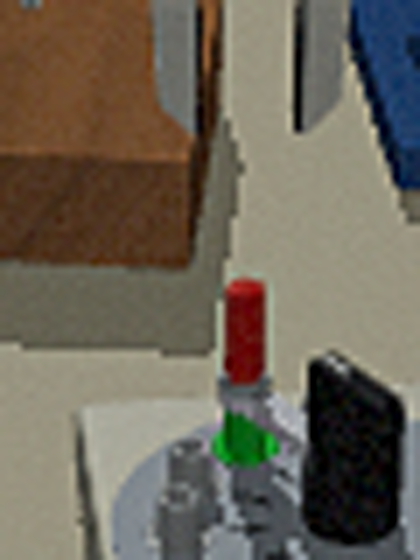

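The pin stands upright with its collar on the eye over the green bush, at crop (245,390), and the gripper is clear of it.

```bash
python3 -c "
from bench import arm
print(arm.hand_in())"
```

```text
the job is handed in; nothing more can be done
None
```

The selector sits in the detent over the green bush, with the lock pin pushed home through the eye and released. The job was handed in at about 19.5 s on the robot's clock; no verdict came back.

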